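Guarded toggle on the switch box

TASK

Switch on the toggle under the red guard: push the guard up and over with the back or side of the closed fingers, reach down behind the toggle while the finger keeps the guard up and pull the toggle fully over toward you, then take the hand out upward so that the guard drops shut again. Move the toggle only while its guard is up, grasp nothing, and leave the yellow-guarded switch and the things lying about alone.

Things in the scene. Friction and masses are not known exactly. Their poses are not given: they have to be found in the camera images.
- red_box: red switch box: a grey box 130 x 90 x 40 mm (x, y, z) screwed to the bench, with a red guard on top; origin at the centre of its underside, its x axis points away from the operator (the guard opens that way), z up. A small green lamp dome (8 mm high) is on top at (-46, +20) mm
- red_hinge (a point): middle of the red guard's hinge pin, at (30, 0, 46) mm in the red box's frame; pin along the box's y. Two hinge blocks there reach no higher than 3 mm above the pin's axis
- red_guard_lip (a point): middle of the upper edge of the red guard's upturned front lip. Closed: 49 mm in front of (-x) and 61 mm above the hinge. The guard is a plate 50 x 68 mm, 50 mm above the hinge, 3 mm thick, the lip at its front edge, a 3 mm cheek at either side (62 mm clear between the cheeks), open at the front and below. Pushing the lip level away from the operator (+x of the box) with a finger that points down swings the guard up and over
- red_guard (a joint): guard angle in rad: 0 shut, 1.5 fully open (stop). A weak spring (about 1 N at the lip) always closes it; it never stays open by itself. A vertical finger whose far face is 33 mm beyond the hinge holds it at about 1.3
- red_toggle_tip (a point): centre of the round end (radius 5 mm) of the red box's toggle, under the guard; lever 34 mm from pivot to here, steel with a white end, pivot 24 mm in front of and 4 mm below the hinge. Off: it leans away from the operator, end 11 mm in front of and 28 mm above the hinge. On: it leans toward the operator, end 37 mm in front of the hinge. With the guard at 1.3 to 1.5 a gap of 38 to 50 mm is left between off lever and guard
- red_toggle (a joint): toggle angle in rad: 0 off (leaning away from the operator), 0.77 on (leaning toward the operator, stop). Snap action: from either side of the middle (0.385) it tips over to the nearer stop by itself within about half a second and stays there; under 1 N at the end moves it
- yellow_box: yellow switch box: a grey box 130 x 90 x 40 mm (x, y, z) screwed to the bench, with a yellow guard on top; origin at the centre of its underside, its x axis points away from the operator (the guard opens that way), z up. A small green lamp dome (8 mm high) is on top at (-46, +20) mm
- yellow_hinge (a point): middle of the yellow guard's hinge pin, at (30, 0, 46) mm in the yellow box's frame; pin along the box's y. Two hinge blocks there reach no higher than 3 mm above the pin's axis
- yellow_guard_lip (a point): middle of the upper edge of the yellow guard's upturned front lip. Closed: 49 mm in front of (-x) and 61 mm above the hinge. The guard is a plate 50 x 68 mm, 50 mm above the hinge, 3 mm thick, the lip at its front edge, a 3 mm cheek at either side (62 mm clear between the cheeks), open at the front and below. Pushing the lip level away from the operator (+x of the box) with a finger that points down swings the guard up and over
- yellow_guard (a joint): guard angle in rad: 0 shut, 1.5 fully open (stop). A weak spring (about 1 N at the lip) always closes it; it never stays open by itself. A vertical finger whose far face is 33 mm beyond the hinge holds it at about 1.3
- yellow_toggle_tip (a point): centre of the round end (radius 5 mm) of the yellow box's toggle, under the guard; lever 34 mm from pivot to here, steel with a white end, pivot 24 mm in front of and 4 mm below the hinge. Off: it leans away from the operator, end 11 mm in front of and 28 mm above the hinge. On: it leans toward the operator, end 37 mm in front of the hinge. With the guard at 1.3 to 1.5 a gap of 38 to 50 mm is left between off lever and guard
- yellow_toggle (a joint): toggle angle in rad: 0 off (leaning away from the operator), 0.77 on (leaning toward the operator, stop). Snap action: from either side of the middle (0.385) it tips over to the nearer stop by itself within about half a second and stays there; under 1 N at the end moves it
- nest_mid (a point): aluminium block holding vials, 52 x 90 x 48 mm; centre of it; loose
- weight: square steel weight with a knob, 40 x 40 x 49 mm; origin at the centre of its underside; loose
- driver: screwdriver with black handle, 136 x 19 x 18 mm, lying; origin at the centre of its underside; loose
- meter: hand multimeter lying on its back, 150 x 78 x 43 mm; origin at the centre of its underside; loose

How it is judged (in metres and radians):
On the way, in this order (a step that is already met when the one before it is completed fails the run):
1. the red guard is lifted well open (more than 0.9 rad) while its toggle is still off (value of joint red_guard above 0.9 rad and value of joint red_toggle below 0.2 rad), for 0.1 s.
2. the red toggle is flipped on with the guard still held up (value of joint red_toggle above 0.6 rad and value of joint red_guard above 0.3 rad), for 0.05 s.
At the end, for the whole second after the job is handed in: The red toggle is on (above 0.6 of 0.77 rad), the red guard is shut (below 0.08 rad) and at rest, the yellow switch is still off (toggle below 0.15 rad) with its guard shut (below 0.1 rad), and the vial block, weight, screwdriver and multimeter are within 12 mm of where they stood (value of joint red_toggle above 0.6 rad and value of joint red_guard below 0.08 rad and velocity of joint red_guard between -0.1 and 0.1 rad/s and value of joint yellow_toggle below 0.15 rad and value of joint yellow_guard below 0.1 rad and distance of each of nest_mid, weight, driver, meter from where it was at the start of the episode below 0.012 m); the robot touches nothing.
It fails at once if the red toggle is moved while its guard is down (below 0.25 rad) (value of joint red_guard below 0.25 rad and (velocity of joint red_toggle above 0.3 rad/s or velocity of joint red_toggle below -0.3 rad/s)).
It fails at once if the yellow guard is lifted (0.2 rad) or the yellow toggle is moved (beyond 0.2 rad) (value of joint any of yellow_guard, yellow_toggle above 0.2 rad).
It fails at once if a bystander (vial block, weight, screwdriver, multimeter) is moved by more than 20 mm (distance of any of nest_mid, weight, driver, meter from where it was at the start of the episode above 0.02 m).
It also fails if it takes over 35 s, if anything falls off the work surface, if the arm or the gripper's body presses on something with over 40 N, if the wrist force passes 120 N, or if a joint passes its speed limit or range.

ROBOT

A 6-joint arm with a two-finger parallel gripper is mounted at the origin on a cart in front of the work surface, level with it; the furniture and walls round the work are solid. World frame = base frame: x ahead of the robot, y to its left, z up, the work surface at z = 0. Lengths are in mm, angles in degrees, forces in N, time in s.
With the tool pointing down it reaches from about 300 to 850 mm from the base axis. Payload 4.2 kg.
Tool frame: the origin (TCP) lies midway between the tips of the shut fingers; the grasp point (between the pads) lies 19 mm behind it (env.grip_point_offset is the distance from the TCP to the grasp point, in mm); z points along the fingers, x is the direction in which the jaws open and shut, and the axes are right-handed (so a half turn about z gives the same grasp; the last joint's range is limited). The gripper opens to 91 mm and grips with 3 to 60 N. Pads are 32 mm wide; open, the fingers measure 118 mm over their backs; the gripper's body (76 mm by 178 mm) begins 60 mm behind the grasp point.
Start: joints at [65.145, 18.312, 89.639, -0, 72.044, -1.146], TCP at [231.207, 526.485, 213.976] pointing down, gripper open.
Joint ranges: [-177.97, 177.97], [-48.28, 115.42], [12.27, 149.76], [-77.06, 257.06], [2.81, 150.46], [-146.56, 146.56]. Speed limits (degrees/s): [147.25, 147.25, 180, 180, 180, 180].

INTERFACE

Orientations are given as [roll, pitch, yaw] about the fixed x, y, z axes, in that order (R = Rz(yaw) Ry(pitch) Rx(roll)).
In Python, from workcell import env gives the robot as it stands.
- The arm moves only by the shell command python3 -m pendant 'ROWS' [FORCE]. ROWS is JSON, a list of rows, each an object with "xyz": the shift along the tool's x, y, z in m, a list of three; "roll": the turn about the tool's z in degrees; "jaw": the closure, from 0 (fully open) to 1 (shut). A call has exactly 8 rows; each row is the pose to reach, as a shift and turn from the pose commanded when the call began, along the tool's axes at that moment; what a row does not reach only later rows make up. A row lasts 1/8 s, in which the tool goes at most 62.5 mm and 10.7 degrees, less where a joint would pass 70% of its speed; a pose out of reach is approached as far as the arm can. A call with a gripper value outside its range is refused whole. The fingers move at their own pace and stop on an object; FORCE is the grip in N (left out, the last holds). Time passes only in rows, so rows that repeat a pose let the fingers close, or fill a call up. It gives the time, the measured TCP pose, the force and the opening at its end, in the units of the state.
- env.state(): the state, without advancing time (a new reading comes with each control period).
- env.grab_frame(name): name is "scene" or "side" or "wrist"; returns (picture, depth): 420x560x3 uint8, blue, green, red; 420x560 float32, mm along the optical axis (not along the pixel's ray), 0 where there is no reading.
- env.camera_params(name): a dict with "camera_matrix" (3x3 intrinsics, pixels), "D" ([k1, k2, p1, p2, k3] as OpenCV has them; the pictures are not rectified), "cam_to_world" (4x4, takes a point from camera to world coordinates); the wrist camera has in their place "hand_eye" (4x4, takes a point from camera to tool coordinates, whose origin is the TCP and whose axes are the tool frame's). Camera axes: x right, y up, looking along -z (the intrinsics and any distortion apply to the point x, -y, -z); pixel columns grow to the right and rows downward; lengths in mm; the calibration is good to about 2 mm. A picture is of the moment at which its call begins: read the wrist's pose just before it. camera_params takes no time and is no camera call.
- env.job_done(): hands the job in, once; it reports no verdict.
The state is a dict: "time_s": time; "qpos": joint angles; "qvel": joint speeds; "effort": joint torques, N m; "ee_pos": TCP position; "ee_rot": TCP orientation; "force": force on the tool from outside, world axes, zero at the start; "torque": the same for the moment, N m; "gripper_width": finger opening in mm.
Only numpy, scipy, OpenCV 4.12 (cv2) and the standard library are available. Lean on these libraries where they do the work, as an engineer would, in place of code of your own. Each camera call takes 0.05 s, during which the arm holds its last target. There are 200 camera calls.

## Working session

There is one attempt and no reset: what is moved stays moved. The work goes in short steps, Python scripts to look and compute and a shell command to move; the robot and the scene stay as the last step left them, time stands still between calls to the robot, and variables do not carry over. Pictures are saved under pics/ and viewed, about 8 in all and at most 12, crops included, and the job is handed in when it is done.

```bash
ls; mkdir -p pics
python3 - <<'E'
from workcell import env
import cv2,numpy as np
s=env.state();print({k:np.round(v,2).tolist() for k,v in s.items()})
for n in("scene","side","wrist"):
    p,d=env.grab_frame(n); cv2.imwrite(f"pics/{n}.png",p); np.savez(f"pics/{n}.npz",p=p,d=d)
    c=env.camera_params(n);print(n,{k:np.round(v,3).tolist() for k,v in c.items()},d.min(),d.max())
a=cv2.imread("pics/scene.png");b=cv2.imread("pics/side.png")
cv2.imwrite("pics/both.png",cv2.resize(np.vstack([a,b]),(400,600)))
E
```

```text
pics
{'time_s': 0.0, 'qpos': [65.14, 18.35, 89.71, -0.0, 72.04, -1.15], 'qvel': [0.1, 0.01, 0.11, -0.08, -0.01, -0.05], 'effort': [-0.0, -41.25, -23.2, 0.07, 0.05, -0.0], 'ee_pos': [231.01, 526.01, 213.11], 'ee_rot': [-180.0, 0.1, 66.29], 'force': [-0.9, 0.28, -0.32], 'torque': [0.02, 0.01, 0.03], 'gripper_width': 91.39}
scene {'camera_matrix': [[530.444, 0.0, 287.793], [0.0, 530.444, 214.88], [0.0, 0.0, 1.0]], 'D': [0.004, 0.0, 0.0, 0.0, 0.0], 'cam_to_world': [[-0.579, 0.579, -0.574, -397.178], [-0.815, -0.423, 0.395, 791.457], [-0.014, 0.696, 0.718, 1277.402], [0.0, 0.0, 0.0, 1.0]]} 0.0 3999.3518
side {'camera_matrix': [[499.825, 0.0, 285.86], [0.0, 499.825, 201.467], [0.0, 0.0, 1.0]], 'D': [0.019, 0.0, 0.0, 0.0, 0.0], 'cam_to_world': [[0.997, 0.049, -0.057, 474.247], [-0.073, 0.418, -0.906, -1015.358], [-0.02, 0.907, 0.42, 644.436], [0.0, 0.0, 0.0, 1.0]]} 0.0 3923.421
wrist {'camera_matrix': [[327.682, 0.0, 276.847], [0.0, 327.682, 208.026], [0.0, 0.0, 1.0]], 'D': [0.019, 0.0, 0.0, 0.0, 0.0], 'hand_eye': [[1.0, 0.001, 0.0, -0.584], [0.001, -0.963, -0.271, -75.933], [0.0, 0.271, -0.963, -170.398], [0.0, 0.0, 0.0, 1.0]]} 0.0 1286.7811
```

View pics/scene.png

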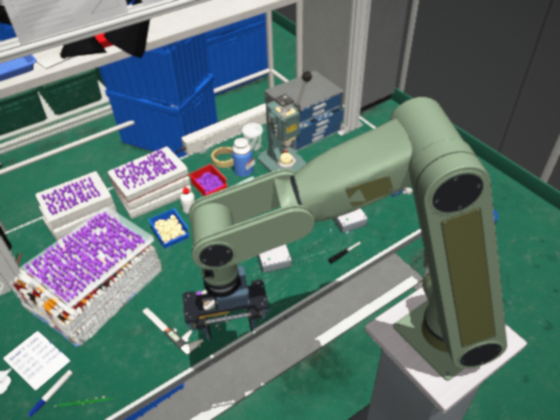

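View pics/side.png

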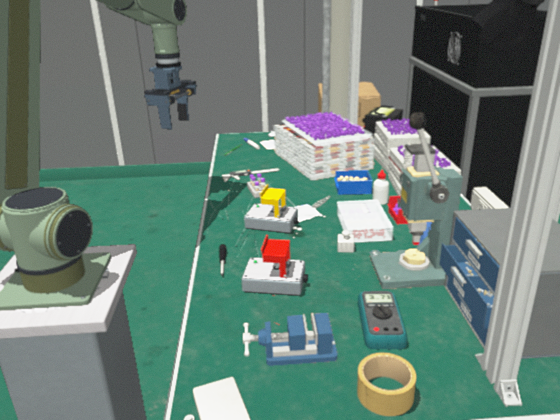

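The side view shows the red box at about (275,272), the yellow one at (271,213), the screwdriver at (222,258), the weight at (346,243) and an open area above them. Next I measure the red guard and box top from the depth.

```bash
cat > h.py <<'E'
import cv2,numpy as np
from workcell import env
from scipy.spatial.transform import Rotation as R
def cloud(name,p,d,st=None):
    c=env.camera_params(name)
    if 'hand_eye' in c:
        T=np.eye(4);T[:3,:3]=R.from_euler('xyz',st['ee_rot'],degrees=True).as_matrix();T[:3,3]=st['ee_pos'];T=T@np.array(c['hand_eye'])
    else: T=np.array(c['cam_to_world'])
    v,u=np.mgrid[:420,:560]
    n=cv2.undistortPoints(np.stack([u,v],-1).reshape(-1,1,2).astype(float),np.array(c['camera_matrix']),np.array(c['D'])).reshape(420,560,2)
    P=np.stack([n[...,0]*d,-n[...,1]*d,-d],-1)@T[:3,:3].T+T[:3,3]
    P[d==0]=np.nan
    return P
def masks(p):
    h=cv2.cvtColor(p,cv2.COLOR_BGR2HSV);H,S,V=cv2.split(h)
    return {'red':((H<8)|(H>172))&(S>150)&(V>70),'yel':(H>20)&(H<33)&(S>150)&(V>90),'grey':(S<40)&(V>90)}
E
python3 - <<'E'
from h import *
z=np.load('pics/side.npz');P=cloud('side',z['p'],z['d']);m=masks(z['p'])
win={'red':(slice(225,300),slice(235,315)),'yel':(slice(180,236),slice(240,305))}
for k,w in win.items():
    Q=P[w];mk=m[k][w]&np.isfinite(Q[...,0]);g=Q[mk];print(k,mk.sum(),np.percentile(g,[2,50,98],axis=0).round(0).tolist())
    for a in(80,96,105):
        t=g[abs(g[:,2]-a)<5];print('  z',a,len(t),np.percentile(t,[3,50,97],axis=0).round(0).tolist() if len(t) else '')
    gm=m['grey'][w]&(abs(Q[...,2]-40)<6);t=Q[gm].astype(np.float32)
    print('  top',len(t),cv2.minAreaRect(t[:,:2].copy()),np.median(t,0))
z=np.load('pics/scene.npz');P=cloud('scene',z['p'],z['d'])
for n,(u,v) in dict(box=(275,250),box2=(350,217)).items(): print(n,P[v,u])
im=cv2.imread('pics/side.png')[170:310,190:370];cv2.imwrite('pics/crop1.png',cv2.resize(im,None,fx=4,fy=4,interpolation=cv2.INTER_CUBIC))
E
```

```text
red 680 [[481.0, -105.0, 47.0], [512.0, -82.0, 96.0], [539.0, -34.0, 107.0]]
  z 80 60 [[484.0, -105.0, 76.0], [510.0, -100.0, 81.0], [538.0, -39.0, 85.0]]
  z 96 407 [[484.0, -103.0, 93.0], [509.0, -72.0, 97.0], [534.0, -37.0, 99.0]]
  z 105 45 [[478.0, -93.0, 100.0], [485.0, -63.0, 105.0], [492.0, -33.0, 109.0]]
  top 1077 ((501.89495849609375, -67.84083557128906), (91.35294342041016, 130.72923278808594), 78.3691177368164) [493.50235  -80.83462   40.691345]
yel 418 [[485.0, 182.0, 49.0], [519.0, 212.0, 95.0], [549.0, 258.0, 105.0]]
  z 80 49 [[486.0, 181.0, 76.0], [519.0, 195.0, 82.0], [549.0, 249.0, 85.0]]
  z 96 231 [[488.0, 186.0, 92.0], [514.0, 218.0, 97.0], [544.0, 255.0, 100.0]]
  z 105 24 [[485.0, 204.0, 101.0], [494.0, 231.0, 104.0], [504.0, 255.0, 108.0]]
  top 624 ((518.329345703125, 313.70965576171875), (303.01171875, 142.61468505859375), 85.88936614990234) [500.64978 212.21838  40.57708]
box [493.16416907 229.27863835  40.77872659]
box2 [467.80527339 -47.49728722  37.80522742]
```

View pics/crop1.png

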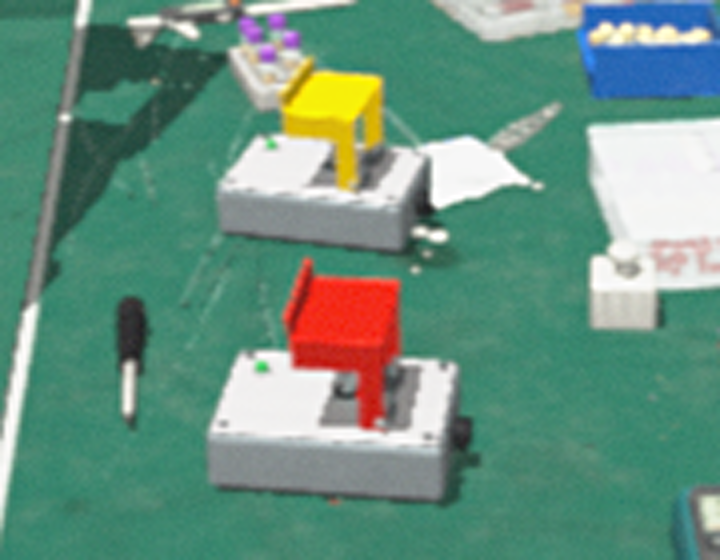

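The box top measures 91 × 131 mm with its centre at (502,-68), yaw -11.6°. The predicted lip is (483,-64,107) and the measured one (485,-63,105), which agree. The hinge is then at about (531,-74,46). Before contact I move to a hover in front of the guard with the jaws shut.

```bash
python3 -m pendant '[{"xyz":[-0.028,0.026,0],"roll":5,"jaw":1},{"xyz":[-0.056,0.052,0],"roll":10,"jaw":1},{"xyz":[-0.084,0.078,0],"roll":15,"jaw":1},{"xyz":[-0.112,0.104,0],"roll":20,"jaw":1},{"xyz":[-0.140,0.130,0],"roll":25,"jaw":1},{"xyz":[-0.168,0.156,0],"roll":30,"jaw":1},{"xyz":[-0.196,0.182,0],"roll":35,"jaw":1},{"xyz":[-0.224,0.208,0],"roll":40,"jaw":1}]'
cat >> h.py <<'E'
C=np.array([502,-68.]);yaw=-11.6
def rel(H=None):
    "tcp in box axes relative to hinge, and tool-axis shift helper"
    s=env.state();a=np.radians(yaw);B=np.array([[np.cos(a),-np.sin(a)],[np.sin(a),np.cos(a)]])
    h=C+B@[30,0] if H is None else H
    r=B.T@(np.array(s['ee_pos'][:2])-h)
    print('t',round(s['time_s'],2),'rot',np.round(s['ee_rot'],2),'rel hinge',r.round(1),'z',round(s['ee_pos'][2]-46,1),'F',np.round(s['force'],1))
    return s,B,h
def goto(x,y,z):
    s,B,h=rel();d=np.r_[B@[x,y]+h,z+46]-s['ee_pos']
    print('shift',(R.from_euler('xyz',s['ee_rot'],degrees=True).as_matrix().T@d).round(1),'roll',(s['ee_rot'][2]-yaw))
E
python3 -c "
from h import *
goto(-100,0,168)"
```

```text
time_s: 1.15
ee_pos: [331.7, 236.5, 213.8]
ee_rot: [180.0, 0.0, 26.1]
force: [1.4, 0.3, 0.1]
gripper_width: 13.9
t 1.15 rot [180.     0.    26.14] rel hinge [-258.  264.] z 167.8 F [1.4 0.3 0.1]
shift [-3.660e+01  3.055e+02 -2.000e-01] roll 37.74275444748049
```

```bash
python3 -m pendant '[{"xyz":[-0.005,0.040,0],"roll":5,"jaw":1},{"xyz":[-0.010,0.080,0],"roll":10,"jaw":1},{"xyz":[-0.015,0.125,0],"roll":15,"jaw":1},{"xyz":[-0.020,0.170,0],"roll":20,"jaw":1},{"xyz":[-0.025,0.215,0],"roll":26,"jaw":1},{"xyz":[-0.030,0.260,0],"roll":32,"jaw":1},{"xyz":[-0.0366,0.3055,0],"roll":37.7,"jaw":1},{"xyz":[-0.0366,0.3055,0],"roll":37.7,"jaw":1}]'
python3 - <<'E'
from h import *
s=env.state();p,d=env.grab_frame('wrist');cv2.imwrite('pics/w2.png',p)
P=cloud('wrist',p,d,s);m=masks(p)
g=m['red']&(P[...,0]>440)&(P[...,0]<580)&(abs(P[...,1]+68)<60)
gg=P[g];pl=gg[abs(gg[:,2]-98)<5].astype(np.float32)
print('plate',len(pl),cv2.minAreaRect(pl[:,:2].copy()),np.median(pl,0))
t=gg[gg[:,2]>103];print('lip',len(t),np.percentile(t,[3,50,97],axis=0).round(1).tolist())
b=m['grey']&(abs(P[...,2]-40)<5)&(abs(P[...,0]-502)<90)&(abs(P[...,1]+68)<70);b=P[b].astype(np.float32)
print('top',len(b),cv2.minAreaRect(b[:,:2].copy()),np.median(b[:,2]))
goto(-80,0,46)
E
```

```text
time_s: 2.15
ee_pos: [434.6, -54.6, 213.6]
ee_rot: [180.0, 0.0, -11.7]
force: [-0.4, 0.3, 0.1]
gripper_width: 0.3
plate 3779 ((508.69000244140625, -65.20018005371094), (67.60166931152344, 51.538414001464844), 77.63479614257812) [511.04337  -63.90607   95.712906]
lip 245 [[477.8, -89.5, 105.1], [484.9, -58.8, 106.9], [491.7, -29.0, 108.2]]
top 5634 ((503.0251770019531, -63.773502349853516), (88.74449920654297, 129.07936096191406), 77.60549926757812) 39.659805
t 2.2 rot [-1.7998e+02  6.0000e-02 -1.1540e+01] rel hinge [-99.6   0.8] z 167.5 F [-0.4  1.4 -0.2]
shift [ 19.7   0.9 121.5] roll 0.06138896398539728
```

View pics/w2.png

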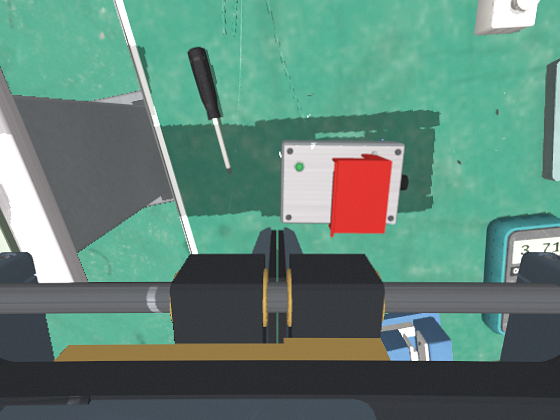

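The wrist view shows the box at (343,183), the guard at (362,195), the fingertips at (278,232) and the screwdriver well clear. It gives centre (503,-64), yaw -12.4°. I use the mean of the two views: (502.5,-66), yaw -12°. Next I lower the hand in front of the lip.

```bash
sed -i 's/C=np.array(.*/C=np.array([502.5,-66.]);yaw=-12/' h.py
python3 -m pendant '[{"xyz":[0.002,0,0.020],"roll":0,"jaw":1},{"xyz":[0.004,0,0.045],"roll":0,"jaw":1},{"xyz":[0.006,-0.001,0.070],"roll":0.4,"jaw":1},{"xyz":[0.010,-0.001,0.095],"roll":0.4,"jaw":1},{"xyz":[0.015,-0.001,0.115],"roll":0.4,"jaw":1},{"xyz":[0.015,-0.001,0.1215],"roll":0.4,"jaw":1},{"xyz":[0.015,-0.001,0.1215],"roll":0.4,"jaw":1},{"xyz":[0.015,-0.001,0.1215],"roll":0.4,"jaw":1}]'
python3 - <<'E'
from h import *
goto(0,0,46)
p,d=env.grab_frame('side');cv2.imwrite('pics/s3.png',cv2.resize(p[190:310,210:350],None,fx=5,fy=5,interpolation=cv2.INTER_CUBIC))
E
```

```text
time_s: 3.2
ee_pos: [449.4, -54.1, 93.2]
ee_rot: [-180.0, -0.1, -11.8]
force: [0.1, 0.1, 0.9]
gripper_width: 0.3
t 3.2 rot [-1.7999e+02 -9.0000e-02 -1.1770e+01] rel hinge [-84.5   0.6] z 47.2 F [0.1 0.1 0.9]
shift [84.4  1.   1.4] roll 0.22584770265741305
```

View pics/s3.png

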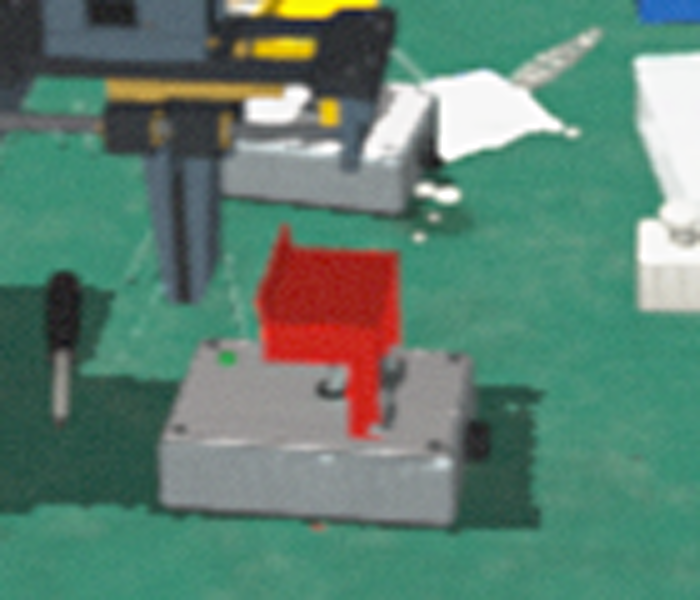

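The fingertips sit at (190,300) in front of the red lip at (285,240), below lip level and clear of it; they are about 22 mm wide at the tip and 28 mm higher up. Next I push level away from the operator.

```bash
python3 -m pendant '[{"xyz":[0.010,0.001,0.001],"roll":0.2,"jaw":1},{"xyz":[0.018,0.001,0.001],"roll":0.2,"jaw":1},{"xyz":[0.025,0.001,0.001],"roll":0.2,"jaw":1},{"xyz":[0.032,0.001,0.001],"roll":0.2,"jaw":1},{"xyz":[0.039,0.001,0.001],"roll":0.2,"jaw":1},{"xyz":[0.046,0.001,0.001],"roll":0.2,"jaw":1},{"xyz":[0.053,0.001,0.001],"roll":0.2,"jaw":1},{"xyz":[0.060,0.001,0.001],"roll":0.2,"jaw":1}]'
python3 - <<'E'
from h import *
goto(23,0,46)
p,d=env.grab_frame('side');cv2.imwrite('pics/s4.png',cv2.resize(p[190:310,210:350],None,fx=4,fy=4,interpolation=cv2.INTER_CUBIC))
E
```

```text
time_s: 4.25
ee_pos: [508.1, -67.7, 91.4]
ee_rot: [-180.0, -0.0, -12.0]
force: [-1.2, 0.3, 0.4]
gripper_width: 0.7
t 4.25 rot [-1.7999e+02 -1.0000e-02 -1.2010e+01] rel hinge [-24.2  -0.5] z 45.4 F [-1.2  0.3  0.4]
shift [47.2 -0.5 -0.6] roll -0.008264863918302723
```

View pics/s4.png

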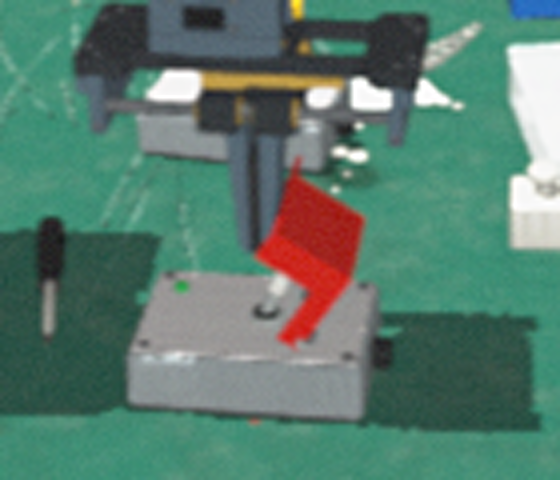

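The guard is up by about 0.5 rad, leaning on the fingers at (290,190), and the toggle at (278,285) is still off. I keep pushing.

```bash
python3 -m pendant '[{"xyz":[0.007,0,0],"roll":0,"jaw":1},{"xyz":[0.014,0,0],"roll":0,"jaw":1},{"xyz":[0.021,0,0],"roll":0,"jaw":1},{"xyz":[0.028,0,0],"roll":0,"jaw":1},{"xyz":[0.035,0,0],"roll":0,"jaw":1},{"xyz":[0.042,0,0],"roll":0,"jaw":1},{"xyz":[0.046,0,0],"roll":0,"jaw":1},{"xyz":[0.046,0,0],"roll":0,"jaw":1}]'
python3 - <<'E'
from h import *
goto(23,0,19)
p,d=env.grab_frame('side');cv2.imwrite('pics/s5.png',cv2.resize(p[190:310,210:350],None,fx=4,fy=4,interpolation=cv2.INTER_CUBIC))
E
```

```text
time_s: 5.3
ee_pos: [552.9, -77.2, 91.4]
ee_rot: [-180.0, -0.0, -12.0]
force: [-0.7, -0.6, 0.2]
gripper_width: 0.3
t 5.3 rot [-1.7999e+02 -3.0000e-02 -1.2010e+01] rel hinge [21.7 -0.5] z 45.4 F [-0.7 -0.6  0.2]
shift [ 1.3 -0.5 26.4] roll -0.00997064385232882
```

View pics/s5.png

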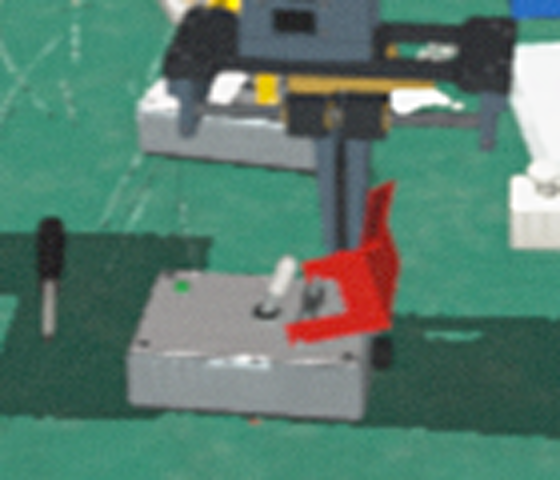

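The guard is at about 1.2 rad, held by the fingers at (345,230), which are behind the off lever (288,270). Next I go down 27 mm.

```bash
python3 -m pendant '[{"xyz":[0.001,0,0.004],"roll":0,"jaw":1},{"xyz":[0.001,0,0.009],"roll":0,"jaw":1},{"xyz":[0.001,0,0.014],"roll":0,"jaw":1},{"xyz":[0.001,0,0.019],"roll":0,"jaw":1},{"xyz":[0.001,0,0.024],"roll":0,"jaw":1},{"xyz":[0.001,0,0.027],"roll":0,"jaw":1},{"xyz":[0.001,0,0.027],"roll":0,"jaw":1},{"xyz":[0.001,0,0.027],"roll":0,"jaw":1}]'
python3 - <<'E'
from h import *
goto(-17,0,19)
p,d=env.grab_frame('side');cv2.imwrite('pics/s6.png',cv2.resize(p[190:310,210:350],None,fx=4,fy=4,interpolation=cv2.INTER_CUBIC))
E
```

```text
time_s: 6.35
ee_pos: [553.1, -77.3, 64.3]
ee_rot: [-180.0, 0.1, -12.0]
force: [-1.5, -0.2, -0.7]
gripper_width: 0.7
t 6.35 rot [-1.800e+02  5.000e-02 -1.201e+01] rel hinge [21.9 -0.5] z 18.3 F [-1.5 -0.2 -0.7]
shift [-38.9  -0.5  -0.7] roll -0.010736093935227231
```

View pics/s6.png

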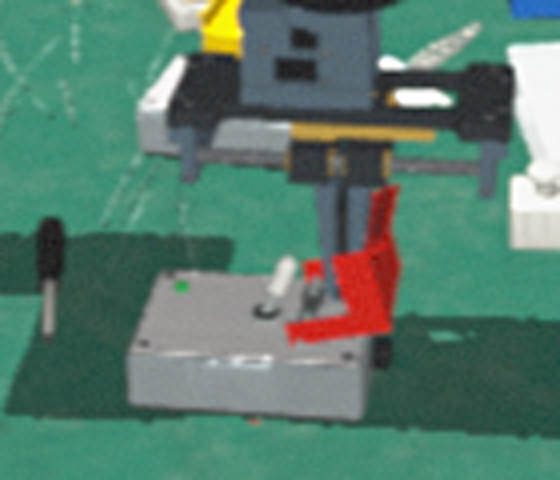

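The fingers are down behind the lever and the guard stays up. I pull toward the operator while rising 2 mm so the lip keeps clear of the carrier block.

```bash
python3 -m pendant '[{"xyz":[-0.006,0,-0.001],"roll":0,"jaw":1},{"xyz":[-0.012,0,-0.002],"roll":0,"jaw":1},{"xyz":[-0.018,0,-0.002],"roll":0,"jaw":1},{"xyz":[-0.024,0,-0.002],"roll":0,"jaw":1},{"xyz":[-0.030,0,-0.002],"roll":0,"jaw":1},{"xyz":[-0.035,0,-0.002],"roll":0,"jaw":1},{"xyz":[-0.039,0,-0.002],"roll":0,"jaw":1},{"xyz":[-0.039,0,-0.002],"roll":0,"jaw":1}]'
python3 - <<'E'
from h import *
goto(-17,0,70)
p,d=env.grab_frame('side');cv2.imwrite('pics/s7.png',cv2.resize(p[190:310,210:350],None,fx=4,fy=4,interpolation=cv2.INTER_CUBIC))
E
```

```text
time_s: 7.4
ee_pos: [514.8, -69.1, 66.3]
ee_rot: [-180.0, 0.0, -12.0]
force: [-1.1, 0.4, 0.4]
gripper_width: 0.6
t 7.4 rot [-1.800e+02  4.000e-02 -1.201e+01] rel hinge [-17.3  -0.5] z 20.3 F [-1.1  0.4  0.4]
shift [  0.2  -0.5 -49.7] roll -0.0070979503200074845
```

View pics/s7.png

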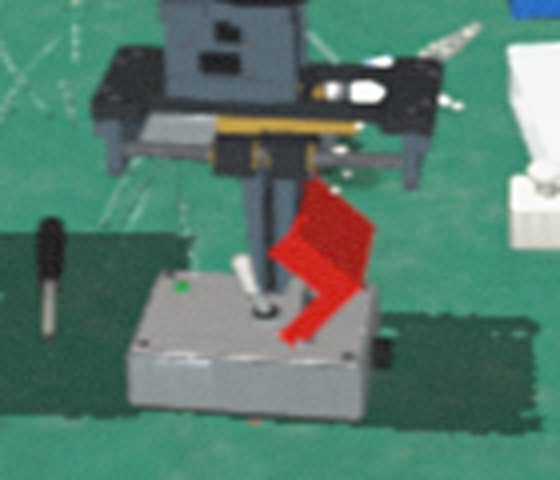

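The lever (243,265) now leans toward the operator, so it is on, and the guard is still held at about 0.7 rad. I lift straight up.

```bash
python3 -m pendant '[{"xyz":[0.002,0,-0.008],"roll":0,"jaw":1},{"xyz":[0.002,0,-0.020],"roll":0,"jaw":1},{"xyz":[0.002,0,-0.032],"roll":0,"jaw":1},{"xyz":[0.002,0,-0.045],"roll":0,"jaw":1},{"xyz":[0.002,0,-0.060],"roll":0,"jaw":1},{"xyz":[0.002,0,-0.080],"roll":0,"jaw":1},{"xyz":[0.002,0,-0.100],"roll":0,"jaw":1},{"xyz":[0.002,0,-0.120],"roll":0,"jaw":1}]'
python3 -m pendant '[{"xyz":[0,0,-0.010],"roll":0,"jaw":1},{"xyz":[0,0,-0.015],"roll":0,"jaw":1},{"xyz":[0,0,-0.015],"roll":0,"jaw":1},{"xyz":[0,0,-0.015],"roll":0,"jaw":1},{"xyz":[0,0,-0.015],"roll":0,"jaw":1},{"xyz":[0,0,-0.015],"roll":0,"jaw":1},{"xyz":[0,0,-0.015],"roll":0,"jaw":1},{"xyz":[0,0,-0.015],"roll":0,"jaw":1}]'
python3 - <<'E'
from h import *
p,d=env.grab_frame('side');cv2.imwrite('pics/s8.png',cv2.resize(p[190:310,210:350],None,fx=5,fy=5,interpolation=cv2.INTER_CUBIC))
P=cloud('side',p,d);m=masks(p)['red'];w=(slice(225,300),slice(235,315));g=P[w][m[w]];g=g[np.isfinite(g[:,0])]
t=g[g[:,2]>101];print('lip',np.median(t,0),'max z',np.percentile(g[:,2],98));z=np.load('pics/side.npz')
df=cv2.absdiff(p,z['p']).max(2)
for n,(a,b,c,e) in dict(driver=(240,275,215,230),weight=(233,255,335,357),meter=(290,348,357,406),yellow=(182,235,240,302),vials=(170,195,245,275)).items(): print(n,(df[a:b,c:e]>40).mean().round(3))
E
```

```text
time_s: 8.45
ee_pos: [517.6, -69.7, 188.0]
ee_rot: [-180.0, -0.1, -12.0]
force: [0.6, -0.1, -0.4]
gripper_width: 0.7
time_s: 9.45
ee_pos: [517.3, -69.7, 201.4]
ee_rot: [-180.0, 0.0, -12.0]
force: [-0.1, -0.3, 0.1]
gripper_width: 0.8
lip [484.76608325 -63.70740023 104.36324629] max z 104.3868916955055
driver 0.493
weight 0.0
meter 0.005
yellow 0.1
vials 0.147
```

View pics/s8.png

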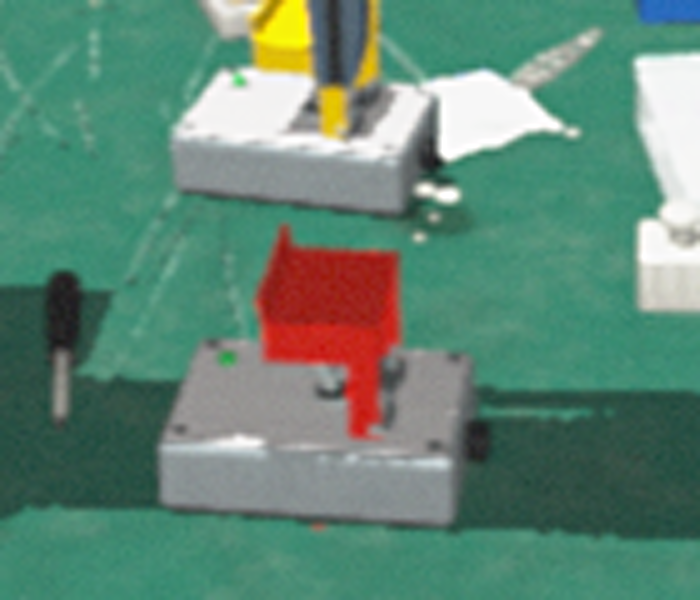

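The guard looks as shut as it did before (lip at (285,240)). The driver is where it was, and its pixel difference is only the arm's shadow. The hand is clear, so I hand in.

```bash
python3 -c "
from workcell import env
print(env.job_done())"
```

```text
the job is handed in; nothing more can be done
None
```

The red switch is on and its guard is shut again. I handed the job in at about 9.5 s of the 35 s; no verdict is reported.

**What I did:** With the fingers shut, I pushed the lip level until the guard stood at about 1.2–1.3 rad by eye. I then went down 27 mm behind the toggle, pulled it about 39 mm toward the operator, and lifted straight out. Contact force read at the end of each move stayed below about 2 N.

**What the last checks showed:**
- **Toggle:** the side picture after the pull showed it leaning toward the operator, with the guard still about 0.7 rad open. With the guard shut I could not see it again.
- **Red guard:** the last picture matches the one from before the push. The lip was at (485, -64, 104) mm against (485, -63, 105) at the start.
- **Robot:** it was clear, with the fingertips at z = 201 mm and no force on the tool.
- **Weight and multimeter:** their image areas were unchanged.
- **Screwdriver, yellow switch and vial block:** these areas did differ from the first picture. I put the screwdriver's difference down to the arm's shadow, as it lies in the same place by eye. The hand partly covered the yellow switch; the parts I could see looked untouched. The vial block was mostly outside the last crop, so I did not check it by eye, but the hand only passed well above that area.

The two camera views of the box disagreed by about 4 mm sideways and 0.8° in angle. I used the mean, well inside the 15 mm of sideways room.

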